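# Try the leg caps on the slanted gauge pin

### The job

One of the two identical blue leg caps of the pet ramp still has a long slug stuck up inside, so it will not slide right down onto the slanted gauge pin. Find out by trying, mouth first and without forcing: leave the cap that fits on the pin, fully home against the brass collar, and stand the other one upright, mouth down, on the floor of the mint-green crate. Leave the comb, dome, willow ring, scoop and jar where they are.

Things in the scene. Friction and masses are not known exactly. Their poses are not given: they have to be found in the camera images.
- cap_a: blue plastic leg cap, closed at the top, 34 mm wide, 66 mm high; stands on its open mouth. Mouth 21 mm wide (lip 4 mm thick), bore 25.6 mm wide, 61 mm deep. A loose slug is trapped in the bore, 12 mm long in one cap (pin goes fully in), 30 mm in the other (stops 14 mm short of the collar); which is which changes from run to run. Origin: centre of the mouth rim; z to the closed top.
- cap_b: the other cap, the same size and look as cap_a, outer width 34 mm, height 66 mm; one of the two holds the long slug, and nothing outside tells which. Origin: centre of the mouth rim; z to the closed top.
- gauge_pin: fixed steel gauge pin slanted 32 degrees from vertical, its tip leaning to the robot side. Diameter 18 mm, 45 mm long from the collar, with a round tip. Brass collar 38 mm wide, 6 mm thick. Origin: centre of the collar's upper face, where a home cap's rim rests, 75 mm above the board; z runs along the pin to its tip, y is level.
- gauge: grey gauge stand, fixed; foot 150 x 100 x 12 mm. Origin on the board under the foot; z up, the pin's tip leans to its -x.
- crate: mint-green plastic crate, fixed, open on top, 180 (x) x 210 (y) x 60 mm high, walls and floor 4 mm; its half flap stands open on the far (+x) rim, leaning 30 degrees outwards, top about 124 mm above the board. Origin: centre of its underside; inner floor at z = 4 mm.
- comb: stainless steel comb 160 x 34 x 5 mm lying flat, a bystander; origin at the middle of its back, on the board
- dome: terracotta-coloured ceramic hideaway dome, 100 mm wide, 72 mm high, a bystander; origin under its centre
- willow_ring: flat woven willow ring, about 104 mm over all, 14 mm high, a bystander; origin at its centre, on the board
- scoop: clear acrylic scoop, 170 mm long with handle, 60 mm wide, 35 mm high, a bystander; origin between handle and pan, on the board; pan towards its x
- treat_jar: amber glass jar, 70 mm wide, 100 mm high, a bystander; origin under its centre
Mind the look-alikes: they are no part of the job. Of the things that look like the gauge, the larger one is meant. What is shaped like the cap_a but pink is not meant.

How it is judged:
By the outcome, as a careful person would: the job done as asked, in the order asked, and still so for the second after the job is handed in, with the robot touching nothing.
It also fails if it takes over 61 s, if anything falls off the work surface, if the arm or the gripper's body presses on something with over 40 N, if the wrist force passes 120 N, or if a joint passes its speed limit or range.

### The arm

A 6-joint arm with a two-finger parallel gripper is mounted at the origin on the work surface. World frame = base frame: x ahead of the robot, y to its left, z up, the work surface at z = 0. Lengths are in m, angles in degrees, forces in N, time in s.
With the tool pointing down it reaches from about 0.375 to 0.9 m from the base axis. Payload 3.1 kg.
Tool frame: the origin (TCP) lies at the very end of the fingers, on their centre line; the grasp point (between the pads) lies behind it (bot.grip_depth is the z of the grasp point in the tool frame, in m); z points along the fingers, y is the direction in which the jaws open and shut (so a half turn about z gives the same grasp; the last joint's range is limited). The gripper opens to 87 mm and grips with 3 to 60 N. Pads are 19 mm wide; open, the fingers measure 117 mm over their backs; the gripper's body (75 mm by 190 mm) begins 51 mm behind the grasp point.
Start: joints at [-77.951, 30.224, 82.088, -0, 67.689, -10.227], TCP at [0.237, -0.578, 0.223] pointing down, gripper open.
Joint ranges: [-176.69, 176.69], [-43.24, 126.21], [12.49, 139.97], [-82, 262], [0, 151.66], [-163.58, 163.58]. Speed limits (degrees/s): [159.86, 159.86, 180, 180, 180, 180].

### API

Orientations are given as a 3x3 rotation matrix whose columns are the frame's x, y, z axes.
In Python, from rig import bot, vision gives the robot as it stands. The module is installed in compiled form; this text tells all that it offers.
- The arm moves only by the shell command python3 -m jog 'ROWS'. ROWS is JSON, a list of rows, each a list of 3 entries, a list of its own where there are three numbers: the shift along the tool's x, y, z in mm, then the turn, a rotation vector about the tool's x, y, z in degrees, then the closure, from 0 (fully open) to 1 (shut). In form: [[[dx, dy, dz], [wx, wy, wz], fingers], ...]. A call has 1 to 12 rows; each row is the pose to reach, as a shift and turn from the pose commanded when the call began, along the tool's axes at that moment; what a row does not reach only later rows make up. A row lasts 1/12 s, in which the tool goes at most 41.7 mm and 7.16 degrees, less where a joint would pass 70% of its speed; a pose out of reach is approached as far as the arm can. A call with a gripper value outside its range is refused whole. The fingers move at their own pace and stop on an object; the grip force is fixed at half the most. Time passes only in rows, so rows that repeat a pose let the fingers close. It gives the time, the measured TCP pose, the force and the opening at its end, in the units of the state.
- bot.read_state(): the state, without advancing time (a new reading comes with each control period).
- vision.capture(name): name is "scene" or "side" or "wrist"; returns the picture (384x512x3 uint8, red, green, blue); there is no depth.
- vision.camera_info(name): a dict with "intrinsics" (3x3 intrinsics, pixels), "camera_from_world" (4x4, takes a point from world to camera coordinates); the wrist camera has in their place "mount" (4x4, takes a point from camera to tool coordinates, whose origin is the TCP and whose axes are the flange's). Camera axes: x right, y up, looking along -z (the intrinsics and any distortion apply to the point x, -y, -z); pixel columns grow to the right and rows downward; lengths in m; the calibration is good to about 2 mm. A picture is of the moment at which its call begins: read the wrist's pose just before it. camera_info takes no time and is no camera call.
- bot.hand_in(): hands the job in, once; it reports no verdict.
The state is a dict: "time_s": time; "joint_positions": joint angles; "qvel": joint speeds; "tau": joint torques, N m; "position": TCP position; "tcp_rot": TCP orientation; "force": force on the tool from outside, world axes, zero at the start; "moment": the same for the moment, N m; "opening": opening from 0.0 (shut) to 1.0 (fully open).
Only numpy, scipy, OpenCV 4.12 (cv2) and the standard library are available. Lean on these libraries where they do the work, as an engineer would, in place of code of your own. Each camera call takes 0.05 s, during which the arm holds its last target. There are 200 camera calls.

## Working session

There is one attempt and no reset: what is moved stays moved. The work goes in short steps, Python scripts to look and compute and a shell command to move; the robot and the scene stay as the last step left them, time stands still between calls to the robot, and variables do not carry over. Pictures are saved under pics/ and viewed, about 8 in all and at most 12, crops included, and the job is handed in when it is done.

```bash
mkdir -p pics; python3 - <<'E'
from rig import bot, vision
import cv2, numpy as np
for n in ["scene","side"]:
    cv2.imwrite(f"pics/{n}0.png", cv2.cvtColor(cv2.resize(vision.capture(n),(800,600),interpolation=cv2.INTER_CUBIC),cv2.COLOR_RGB2BGR))
    i=vision.camera_info(n); print(n,np.round(i["intrinsics"],1).tolist(),np.round(i["camera_from_world"],4).tolist(),[k for k in i])
i=vision.camera_info("wrist");print(i)
s=bot.read_state();print(s, bot.grip_depth)
E
```

```text
scene [[480.3, 0.0, 259.9], [0.0, 480.3, 186.4], [0.0, 0.0, 1.0]] [[0.2014, 0.9795, -0.0094, -0.1541], [-0.7793, 0.166, 0.6043, 0.3585], [0.5934, -0.1144, 0.7967, -1.8003], [0.0, 0.0, 0.0, 1.0]] ['intrinsics', 'camera_from_world']
side [[349.1, 0.0, 254.4], [0.0, 349.1, 191.8], [0.0, 0.0, 1.0]] [[-0.9911, -0.1334, -0.0037, 0.5375], [0.0651, -0.5075, 0.8592, -0.0705], [-0.1165, 0.8512, 0.5117, -0.952], [0.0, 0.0, 0.0, 1.0]] ['intrinsics', 'camera_from_world']
{'intrinsics': array([[296.72579151,   0.        , 258.4689295 ],
       [  0.        , 296.72579151, 186.67301426],
       [  0.        ,   0.        ,   1.        ]]), 'mount': array([[-1.12328356e-04,  9.56015247e-01,  2.93316953e-01,
         8.02878042e-02],
       [ 9.99999926e-01,  2.15690659e-04, -3.20047001e-04,
         4.51984191e-04],
       [-3.69235540e-04,  2.93316896e-01, -9.56015200e-01,
        -1.61597586e-01],
       [ 0.00000000e+00,  0.00000000e+00,  0.00000000e+00,
         1.00000000e+00]])}
{'time_s': 0.1, 'joint_positions': array([-7.79492232e+01,  3.02745437e+01,  8.21491210e+01,  3.63608466e-04,
        6.76877882e+01, -1.02264948e+01]), 'qvel': array([ 0.0433052 , -0.12220518, -0.14010696,  0.06687478, -0.0184113 ,
        0.02150083]), 'tau': array([-9.91870984e-04, -4.40986168e+01, -1.77150643e+01,  6.32880209e-02,
        5.33748942e-02, -5.58662884e-05]), 'position': array([ 0.2368295 , -0.57768739,  0.22165935]), 'tcp_rot': array([[ 9.25361156e-01,  3.79086495e-01, -4.00378404e-04],
       [ 3.79086543e-01, -9.25359265e-01,  1.90357884e-03],
       [ 3.51127165e-04, -1.91327599e-03, -9.99998108e-01]]), 'force': array([ 0.55428695, -0.33664985, -0.28890119]), 'moment': array([-0.04175277, -0.03288416,  0.04961097]), 'opening': 0.999660118276089} -0.0187
```

View pics/scene0.png

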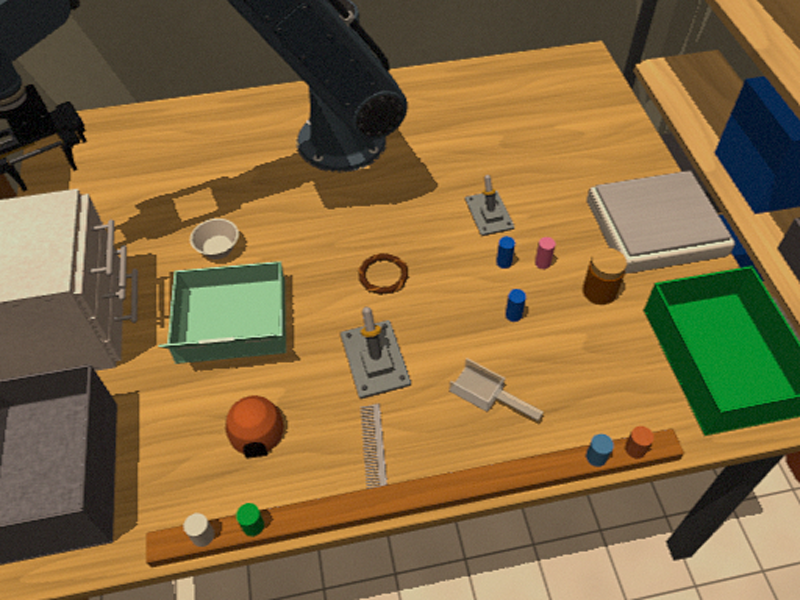

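View pics/side0.png

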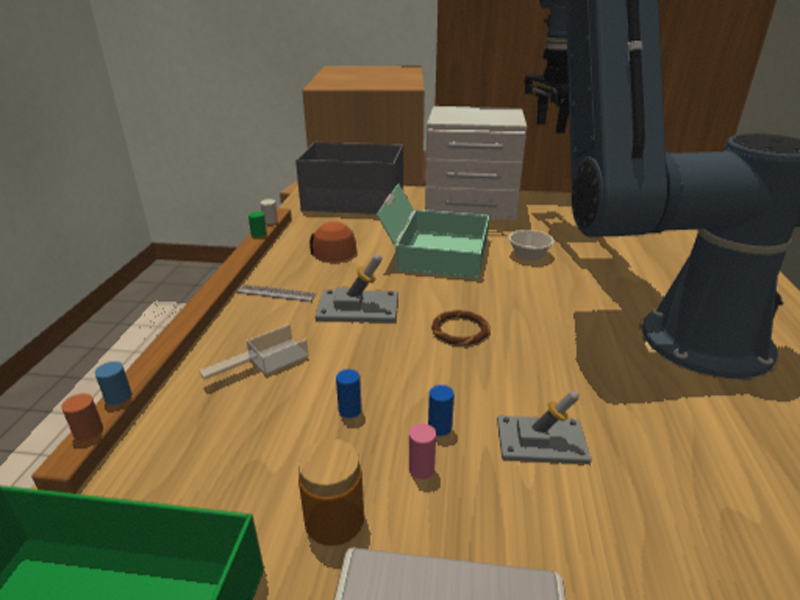

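```bash
cat > h.py <<'E'
from rig import bot, vision
import cv2, numpy as np
from scipy.spatial.transform import Rotation as R
def cam(n):
    i=vision.camera_info(n)
    if n=="wrist":
        s=bot.read_state(); T=np.eye(4); T[:3,:3]=s["tcp_rot"]; T[:3,3]=s["position"]
        return i["intrinsics"], T@i["mount"]
    return i["intrinsics"], np.linalg.inv(i["camera_from_world"])
def ray(c,u,v):
    K,T=c; d=np.array([(u-K[0,2])/K[0,0],-(v-K[1,2])/K[1,1],-1.]); d=T[:3,:3]@d
    return T[:3,3], d/np.linalg.norm(d)
def onz(c,u,v,z):
    o,d=ray(c,u,v); return o+d*(z-o[2])/d[2]
def tri(rs):
    A=sum(np.eye(3)-np.outer(d,d) for o,d in rs); b=sum((np.eye(3)-np.outer(d,d))@o for o,d in rs)
    p=np.linalg.solve(A,b); return p,[np.linalg.norm(np.cross(p-o,d))*1e3 for o,d in rs]
def proj(c,p):
    K,T=c; q=np.linalg.inv(T)@np.append(p,1); return K[0,0]*q[0]/-q[2]+K[0,2], -K[1,1]*q[1]/-q[2]+K[1,2]
E
python3 - <<'E'
from h import *
ims={n:vision.capture(n) for n in("scene","side")}; C={n:cam(n) for n in ims}
def blobs(n,lo,hi,amin=60):
    m=cv2.inRange(cv2.cvtColor(ims[n],cv2.COLOR_RGB2HSV),lo,hi)
    k,l,st,ce=cv2.connectedComponentsWithStats(m)
    return [(st[i].tolist(),ce[i].round(1).tolist()) for i in range(1,k) if st[i][4]>amin],l
B={n:blobs(n,(105,150,50),(125,255,255))[0] for n in ims}
for n in B: print(n,B[n])
a=[x[1] for x in B["scene"] if 300<x[1][0]<350 and 140<x[1][1]<210]; b=[x[1] for x in B["side"] if 210<x[1][0]<300 and 230<x[1][1]<280]
for p in a:
  for q in b:
    print(p,q,tri([ray(C["scene"],*p),ray(C["side"],*q)]))
for n in ims: print(n,"mint",blobs(n,(60,40,60),(85,160,255),300)[0])
tiles=[]
for n,x,y in(("scene",202,190),("side",195,153),("scene",300,145),("side",212,230)):
    t=ims[n][y:y+75,x:x+100]; tiles.append(cv2.resize(t,(400,300),interpolation=cv2.INTER_CUBIC))
o=np.vstack([np.hstack(tiles[:2]),np.hstack(tiles[2:])])
cv2.imwrite("pics/crop1.png",o[:,:,::-1])
E
```

```text
scene [([458, 49, 54, 87, 2243], [488.2, 99.5]), ([461, 138, 21, 33, 138], [472.1, 159.0]), ([318, 151, 11, 20, 163], [323.2, 161.0]), ([324, 185, 12, 20, 177], [329.4, 194.7])]
side [([215, 237, 15, 30, 388], [222.7, 251.3]), ([274, 247, 16, 32, 398], [281.8, 261.4])]
[323.2, 161.0] [222.7, 251.3] (array([0.53423767, 0.27505675, 0.09100042]), [np.float64(46.14674931095281), np.float64(46.1467493109528)])
[323.2, 161.0] [281.8, 261.4] (array([0.4444976 , 0.27429236, 0.03710469]), [np.float64(1.564851497305646), np.float64(1.5648514973055117)])
[329.4, 194.7] [222.7, 251.3] (array([0.57729206, 0.25622866, 0.03598917]), [np.float64(2.5066899603876975), np.float64(2.5066899603875035)])
[329.4, 194.7] [281.8, 261.4] (array([ 0.48595605,  0.25841639, -0.01660577]), [np.float64(48.246062454208555), np.float64(48.24606245420862)])
scene mint [([112, 168, 69, 18, 352], [145.1, 175.2]), ([109, 215, 73, 17, 353], [146.2, 224.0])]
side mint [([241, 117, 23, 39, 411], [252.6, 136.4]), ([254, 135, 59, 43, 2042], [283.2, 155.8])]
```

View pics/crop1.png

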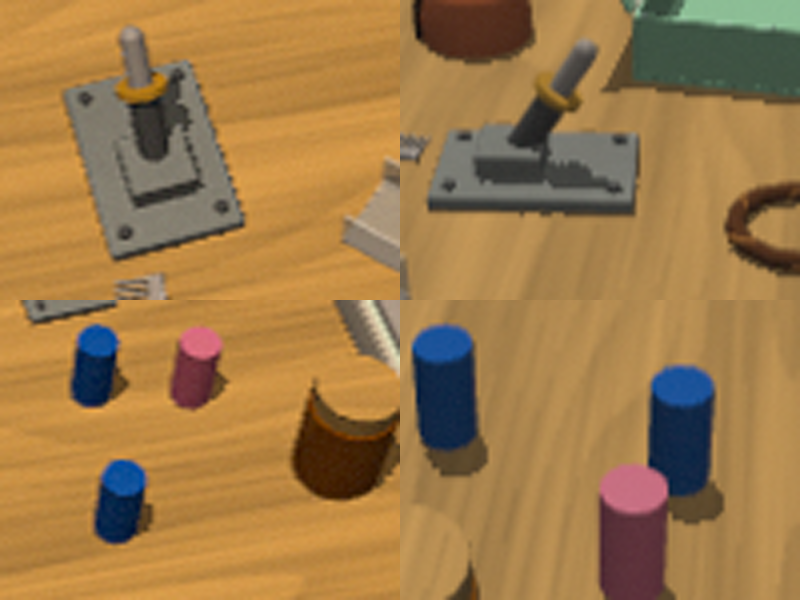

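```bash
python3 - <<'E'
from h import *
np.set_printoptions(precision=4,suppress=True)
S,D=cam("scene"),cam("side")
s=lambda x,y:(202+x/4-.4,190+y/4-.4); d=lambda x,y:(195+x/4-.4,153+y/4-.4)
F=np.array([onz(S,*s(*p),.012) for p in((65,90),(187,62),(243,222),(113,250))]); print(F,"sizes",[np.linalg.norm(F[i]-F[(i+1)%4]) for i in range(4)],F.mean(0))
G=np.array([onz(D,*d(*p),.012) for p in((48,132),(239,137),(235,205),(30,203))]); print(G,"sizes",[np.linalg.norm(G[i]-G[(i+1)%4]) for i in range(4)],G.mean(0))
t=tri([ray(S,*s(130,31)),ray(D,*d(189,46))]);c=tri([ray(S,*s(141,89)),ray(D,*d(157,90))])
print("tip",t,"collar",c); v=t[0]-c[0]; print(np.linalg.norm(v),np.degrees(np.arccos(v[2]/np.linalg.norm(v))),np.degrees(np.arctan2(v[1],v[0])))
# crate rim, picked in 800px pictures
for p in((173,270),(283,263),(286,350),(172,358)): print("scene rim",onz(S,p[0]/1.5625,p[1]/1.5625,.06))
for p in((399,210),(489,213),(487,248),(398,240)): print("side rim",onz(D,p[0]/1.5625,p[1]/1.5625,.06))
E
```

```text
[[ 0.5509 -0.0858  0.012 ]
 [ 0.5448  0.0094  0.012 ]
 [ 0.6911  0.0226  0.012 ]
 [ 0.6944 -0.0728  0.012 ]] sizes [np.float64(0.09539134524683293), np.float64(0.14696286976110157), np.float64(0.09547657726499587), np.float64(0.1440503630136817)] [ 0.6203 -0.0317  0.012 ]
[[ 0.7011 -0.0666  0.012 ]
 [ 0.5529 -0.0777  0.012 ]
 [ 0.5428  0.0186  0.012 ]
 [ 0.6883  0.0347  0.012 ]] sizes [np.float64(0.14855819065414783), np.float64(0.09686021552186026), np.float64(0.14634857357797476), np.float64(0.10206723944818606)] [ 0.6213 -0.0227  0.012 ]
tip (array([ 0.5808, -0.0346,  0.1108]), [np.float64(2.1765109725206315), np.float64(2.176510972520685)]) collar (array([ 0.6055, -0.0332,  0.0739]), [np.float64(1.4134088703357492), np.float64(1.4134088703359584)])
0.044389295887782516 33.89187081971588 -176.705873935377
scene rim [ 0.3694 -0.3901  0.06  ]
scene rim [ 0.3971 -0.1744  0.06  ]
scene rim [ 0.6039 -0.1905  0.06  ]
scene rim [ 0.5781 -0.3954  0.06  ]
side rim [ 0.5909 -0.3898  0.06  ]
side rim [ 0.375  -0.3973  0.06  ]
side rim [ 0.381  -0.2006  0.06  ]
side rim [ 0.5703 -0.2169  0.06  ]
```

```bash
cat >> h.py <<'E'
def down(yaw,tilt=0):  # tool x at yaw, tool z down, tilted so z leans forward along yaw by tilt
    return (R.from_euler('z',yaw,degrees=True)*R.from_matrix(np.diag([1.,-1,-1]))*R.from_euler('y',tilt,degrees=True)).as_matrix()
def plan(p,Rm,base=None):
    s=bot.read_state(); P,Q=(s["position"],s["tcp_rot"]) if base is None else base
    print("shift",np.round(Q.T@(np.array(p)-P)*1e3,1),"turn",np.round(R.from_matrix(Q.T@Rm).as_rotvec(degrees=True),2))
E
python3 - <<'E'
from h import *
print(down(5.2,32).round(3))
plan([.42,-.30,.26],down(5.2)); plan([.50,-.03,.26],down(5.2))
E
```

```text
[[ 0.845  0.091  0.528]
 [ 0.077 -0.996  0.048]
 [ 0.53  -0.    -0.848]]
shift [ 274.8 -187.8  -37.8] turn [-0.08 -0.   17.07]
shift [ 451.2 -407.3  -37.4] turn [-0.08 -0.   17.07]
```

```bash
python3 -m jog '[[[275,-188,-38],[0,0,17.1],0],[[275,-188,-38],[0,0,17.1],0],[[275,-188,-38],[0,0,17.1],0],[[275,-188,-38],[0,0,17.1],0],[[275,-188,-38],[0,0,17.1],0],[[275,-188,-38],[0,0,17.1],0],[[451,-407,-38],[0,0,17.1],0],[[451,-407,-38],[0,0,17.1],0],[[451,-407,-38],[0,0,17.1],0],[[451,-407,-38],[0,0,17.1],0],[[451,-407,-38],[0,0,17.1],0],[[451,-407,-38],[0,0,17.1],0]]'
python3 -m jog '[[[0,0,0],[0,0,0],0],[[0,0,0],[0,0,0],0],[[0,0,0],[0,0,0],0]]'
python3 - <<'E'
from h import *
s=bot.read_state();print(s["position"],s["time_s"],s["joint_positions"].round(1));K,T=cam("wrist");np.save("w1.npy",T)
im=vision.capture("wrist");cv2.imwrite("pics/w1raw.png",im[:,:,::-1]);cv2.imwrite("pics/w1.png",cv2.resize(im,(800,600),interpolation=cv2.INTER_CUBIC)[:,:,::-1])
for p in([.6055,-.0332,.075],[.5808,-.0346,.1108],[.4445,.2743,.066],[.5773,.2562,.066]): print(np.array(proj((K,T),p))*1.5625)
E
```

```text
time_s: 1.2
position: [0.4609, -0.1346, 0.2577]
tcp_rot: [[0.996, 0.09, 0.0], [0.09, -0.996, -0.0], [0.0, 0.0, -1.0]]
force: [0.6, -0.4, -0.1]
opening: 0.997
time_s: 1.45
position: [0.4607, -0.1367, 0.2576]
tcp_rot: [[0.996, 0.091, -0.0], [0.091, -0.996, -0.001], [-0.0, 0.001, -1.0]]
force: [-0.6, -0.8, 0.6]
opening: 1.002
[ 0.46068629 -0.13674587  0.25755174] 1.45 [-29.9  16.4  99.7  -0.   63.8  54.9]
[267.02821204  33.96319595]
[252.5153023   65.60809177]
[-134.60510392  230.22599262]
[-155.55852784   39.70194981]
```

View pics/w1.png

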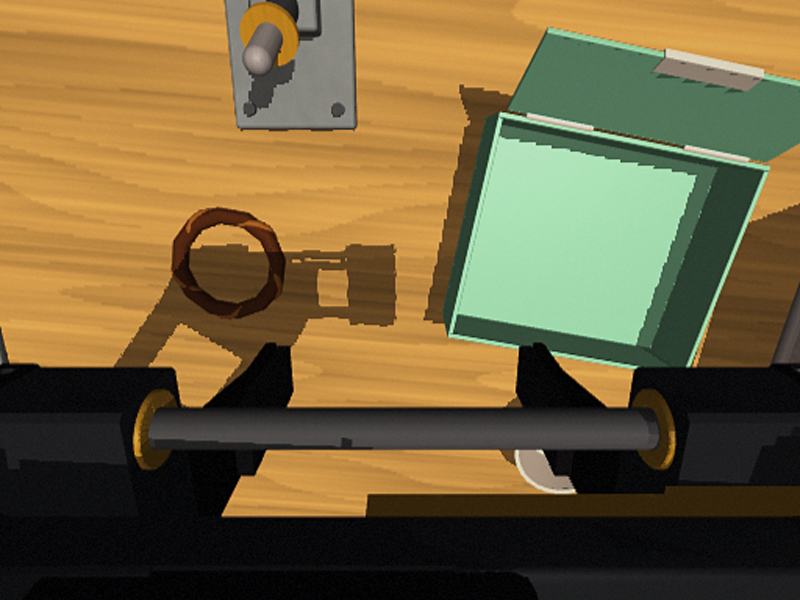

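```bash
python3 - <<'E'
from h import *
c=(cam("wrist")[0],np.load("w1.npy"))
for p in((500,130),(698,172),(640,345),(458,315)): print("floor",onz(c,p[0]/1.5625,p[1]/1.5625,.004).round(4))
for p in((500,115),(768,168),(690,368),(448,335)): print("rim",onz(c,p[0]/1.5625,p[1]/1.5625,.06).round(4))
plan([.37,.262,.26],down(5.2))
E
```

```text
floor [ 0.564  -0.2099  0.004 ]
floor [ 0.5456 -0.3864  0.004 ]
floor [ 0.381  -0.3754  0.004 ]
floor [ 0.3956 -0.1954  0.004 ]
rim [ 0.571  -0.1975  0.06  ]
rim [ 0.5526 -0.4033  0.06  ]
rim [ 0.3855 -0.3899  0.06  ]
rim [ 0.3969 -0.1804  0.06  ]
shift [ -54.4 -406.    -2.7] turn [ 0.03  0.01 -0.06]
```

```bash
python3 -m jog '[[[-54,-200,-3],[0,0,0],0],[[-54,-406,-3],[0,0,0],0],[[-54,-406,-3],[0,0,0],0],[[-54,-406,-3],[0,0,0],0],[[-54,-406,-3],[0,0,0],0],[[-54,-406,-3],[0,0,0],0],[[-54,-406,-3],[0,0,0],0],[[-54,-406,-3],[0,0,0],0],[[-54,-406,-3],[0,0,0],0],[[-54,-406,-3],[0,0,0],0],[[-54,-406,-3],[0,0,0],0],[[-54,-406,-3],[0,0,0],0]]'
python3 -m jog '[[[0,0,0],[0,0,0],0],[[0,0,0],[0,0,0],0],[[0,0,0],[0,0,0],0]]'
cat > look.py <<'E'
from h import *
import sys
c=cam("wrist");im=vision.capture("wrist");cv2.imwrite(sys.argv[1],cv2.resize(im,(800,600),interpolation=cv2.INTER_CUBIC)[:,:,::-1]);np.save("last.npy",c[1])
m=cv2.inRange(cv2.cvtColor(im,cv2.COLOR_RGB2HSV),(105,150,30),(125,255,255))
k,l,st,ce=cv2.connectedComponentsWithStats(m)
for i in range(1,k):
    if st[i][4]>200:
        # top face = brighter blue
        t=(l==i)&(im[:,:,2]>0.85*np.percentile(im[:,:,2][l==i],90)); ys,xs=np.nonzero(t)
        e=cv2.fitEllipse(np.c_[xs,ys].astype(np.float32)) if len(xs)>20 else None
        print(st[i],ce[i].round(1),"top",e, onz(c,*e[0],.066).round(4))
E
python3 look.py pics/w2.png; python3 -c "
from h import *
c=cam('wrist')
for p in([.4445,.2743,.066],[.5773,.2562,.066]): print(proj(c,p))
print(bot.read_state()['position'])"
```

```text
time_s: 2.5
position: [0.3707, 0.2629, 0.2604]
tcp_rot: [[0.996, 0.092, 0.0], [0.092, -0.996, -0.001], [0.0, 0.001, -1.0]]
force: [0.4, 0.1, -0.8]
opening: 1.0
time_s: 2.75
position: [0.371, 0.2611, 0.2605]
tcp_rot: [[0.996, 0.087, -0.0], [0.087, -0.996, -0.0], [-0.0, 0.0, -1.0]]
force: [-0.4, 0.5, -0.6]
opening: 0.997
[239  86  29  29 658] [253.1  99.8] top ((253.203125, 99.61428833007812), (22.733592987060547, 23.575748443603516), 178.59129333496094) [0.4463 0.273  0.066 ]
(np.float64(252.14114520661292), np.float64(101.13450260287716))
(np.float64(280.2185154379657), np.float64(-31.68909639287253))
[0.37095255 0.26132841 0.26051225]
```

View pics/w2.png

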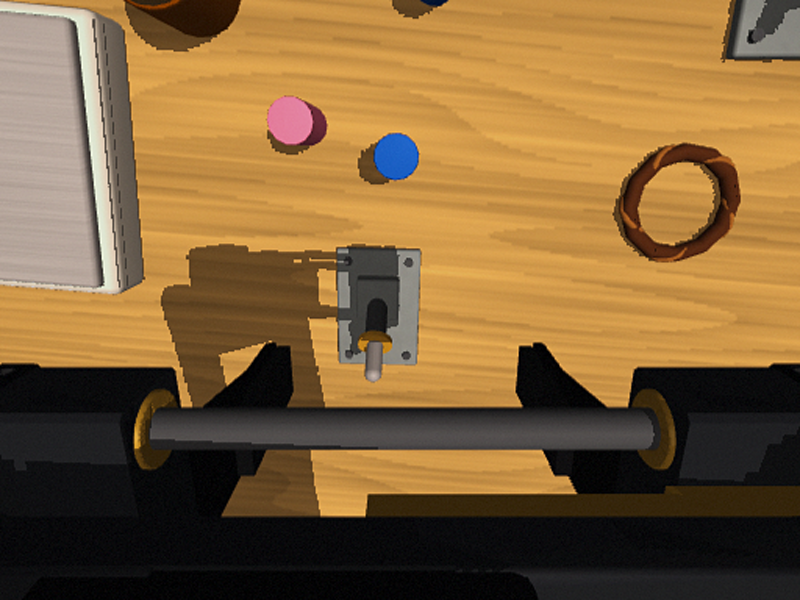

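```bash
python3 - <<'E'
from h import *
plan([.446,.2733,.11],down(5.2));plan([.446,.2733,.030],down(5.2))
E
```

```text
shift [ 75.8  -5.4 150.5] turn [ 0.01  0.01 -0.21]
shift [ 75.8  -5.5 230.5] turn [ 0.01  0.01 -0.21]
```

```bash
python3 -m jog '[[[76,-5.5,130],[0,0,0],0.3],[[76,-5.5,130],[0,0,0],0.3],[[76,-5.5,130],[0,0,0],0.3],[[76,-5.5,130],[0,0,0],0.3],[[76,-5.5,130],[0,0,0],0.3],[[76,-5.5,160],[0,0,0],0.3],[[76,-5.5,190],[0,0,0],0.3],[[76,-5.5,215],[0,0,0],0.3],[[76,-5.5,230],[0,0,0],0.3],[[76,-5.5,230],[0,0,0],0.3],[[76,-5.5,230],[0,0,0],0.3]]'
python3 -m jog '[[[0,0,0],[0,0,0],1],[[0,0,0],[0,0,0],1],[[0,0,0],[0,0,0],1],[[0,0,0],[0,0,0],1],[[0,0,0],[0,0,0],1],[[0,0,0],[0,0,0],1],[[0,0,0],[0,0,0],1],[[0,0,0],[0,0,0],1]]'
```

```text
time_s: 3.72
position: [0.4453, 0.2747, 0.0313]
tcp_rot: [[0.996, 0.089, -0.001], [0.089, -0.996, -0.0], [-0.001, 0.0, -1.0]]
force: [0.2, -0.2, 0.6]
opening: 0.698
time_s: 4.38
position: [0.4458, 0.2752, 0.0312]
tcp_rot: [[0.996, 0.09, 0.001], [0.09, -0.996, 0.0], [0.001, -0.0, -1.0]]
force: [-0.5, -1.1, 6.9]
opening: 0.391
```

```bash
python3 - <<'E'
from h import *
S,D=cam("scene"),cam("side");W=(cam("wrist")[0],np.load("w1.npy"))
a=-down(5.2,32)[:,2]; print(a)
s=lambda x,y:(202+x/4-.4,190+y/4-.4); d=lambda x,y:(195+x/4-.4,153+y/4-.4); w=lambda x,y:(x/1.5625-.2,y/1.5625-.2)
# collar mid at 3mm below origin; tip dome centre 9mm below tip (36mm along)
for n,c,col,tip in(("scene",S,s(141,89),s(131,37)),("side",D,d(157,90),d(184,52)),("wrist",W,w(269,36),w(257,60))):
    m=onz(c,*col,.075-.003*a[2])+.003*a; t=onz(c,*tip,.075+.036*a[2])-.036*a
    print(n,m.round(4),t.round(4))
c=np.array([.6045,-.031,.075])
plan(c+a*(.0312+.060),down(5.2,32))
E
```

```text
[-0.52773833 -0.04802795  0.8480481 ]
scene [ 0.6014 -0.0337  0.075 ] [ 0.5989 -0.0334  0.075 ]
side [ 0.6053 -0.0341  0.075 ] [ 0.6049 -0.0303  0.075 ]
wrist [ 0.6035 -0.0337  0.075 ] [ 0.604  -0.0338  0.075 ]
shift [  82.2  319.3 -121.1] turn [-0.000e+00  3.194e+01 -2.000e-02]
```

```bash
python3 -m jog '[[[0,0,-40],[0,0,0],1],[[0,0,-80],[0,0,0],1],[[0,0,-120],[0,0,0],1],[[10,50,-140],[0,0,0],1],[[40,160,-140],[0,16,0],1],[[60,240,-140],[0,32,0],1],[[81.5,322,-121],[0,32,0],1],[[81.5,322,-121],[0,32,0],1],[[81.5,322,-121],[0,32,0],1],[[81.5,322,-121],[0,32,0],1],[[81.5,322,-121],[0,32,0],1],[[81.5,322,-121],[0,32,0],1]]'
python3 -m jog '[[[0,0,0],[0,0,0],1],[[0,0,0],[0,0,0],1],[[0,0,0],[0,0,0],1]]'
python3 - <<'E'
from h import *
a=-down(5.2,32)[:,2];c=np.array([.604,-.0335,.075])
plan(c+a*(.0312+.060),down(5.2,32))
w=vision.capture("wrist")[170:290,180:340]; s=vision.capture("scene")[170:240,200:280]; d=vision.capture("side")[120:190,190:270]
f=lambda t,sz:cv2.resize(t,sz,interpolation=cv2.INTER_CUBIC)
cv2.imwrite("pics/pre1.png",np.vstack([np.hstack([f(w,(400,300)),np.zeros((300,400,3),np.uint8)]),np.hstack([f(s,(400,300)),f(d,(400,300))])])[:,:,::-1])
E
```

```text
time_s: 5.38
position: [0.5182, 0.1116, 0.1632]
tcp_rot: [[0.868, 0.125, 0.481], [0.082, -0.991, 0.11], [0.49, -0.056, -0.87]]
force: [0.0, 1.0, -0.6]
opening: 0.382
time_s: 5.63
position: [0.5185, 0.1122, 0.1634]
tcp_rot: [[0.868, 0.126, 0.48], [0.083, -0.99, 0.111], [0.489, -0.056, -0.87]]
force: [-0.2, 0.4, -1.7]
opening: 0.386
shift [ 14.5 154.   11. ] turn [-3.82  2.7   0.15]
```

View pics/pre1.png

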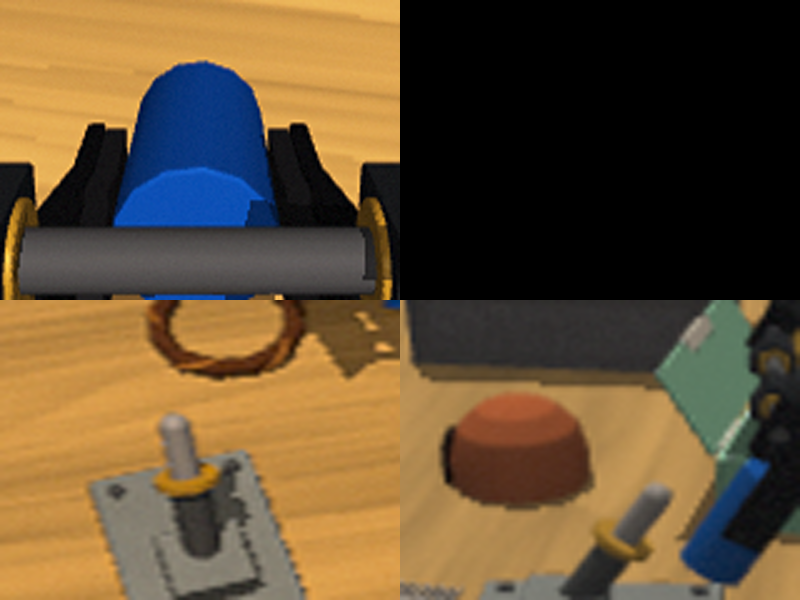

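```bash
python3 -m jog '[[[14.5,154,5],[-3.8,2.7,0.2],1],[[14.5,154,5],[-3.8,2.7,0.2],1],[[14.5,154,5],[-3.8,2.7,0.2],1],[[14.5,154,5],[-3.8,2.7,0.2],1],[[14.5,154,5],[-3.8,2.7,0.2],1],[[14.5,154,5],[-3.8,2.7,0.2],1],[[14.5,154,11],[-3.8,2.7,0.2],1],[[14.5,154,11],[-3.8,2.7,0.2],1],[[14.5,154,11],[-3.8,2.7,0.2],1]]'
cat > pre.py <<'E'
from h import *
import sys
a=-down(5.2,32)[:,2];c=np.array([.604,-.0335,.075])
s=bot.read_state()
plan(c+a*(.0312+.060),down(5.2,32)); print(s["position"],s["time_s"],s["force"].round(1),s["joint_positions"].round(1))
C={n:cam(n) for n in("wrist","scene","side")};I={n:vision.capture(n) for n in C}
np.savez("pre.npz",**{n:C[n][1] for n in C})
f=lambda t:cv2.resize(t,(400,300),interpolation=cv2.INTER_CUBIC)
z=I["wrist"][140:260,180:340]
cv2.imwrite(sys.argv[1],np.vstack([np.hstack([f(I["wrist"]),f(z)]),np.hstack([f(I["scene"][170:245,200:300]),f(I["side"][120:195,195:295])])])[:,:,::-1])
E
python3 pre.py pics/pre2.png
```

```text
time_s: 6.53
position: [0.5558, -0.0378, 0.1523]
tcp_rot: [[0.845, 0.09, 0.528], [0.076, -0.996, 0.048], [0.53, -0.001, -0.848]]
force: [-0.7, -0.6, -0.8]
opening: 0.386
shift [0. 0. 0.] turn [-0.01 -0.02 -0.08]
[ 0.55581776 -0.0378443   0.15233485] 6.5333 [-0.7 -0.6 -0.8] [-23.8  26.4 120.1  72.5  15.6  -6.9]
```

View pics/pre2.png

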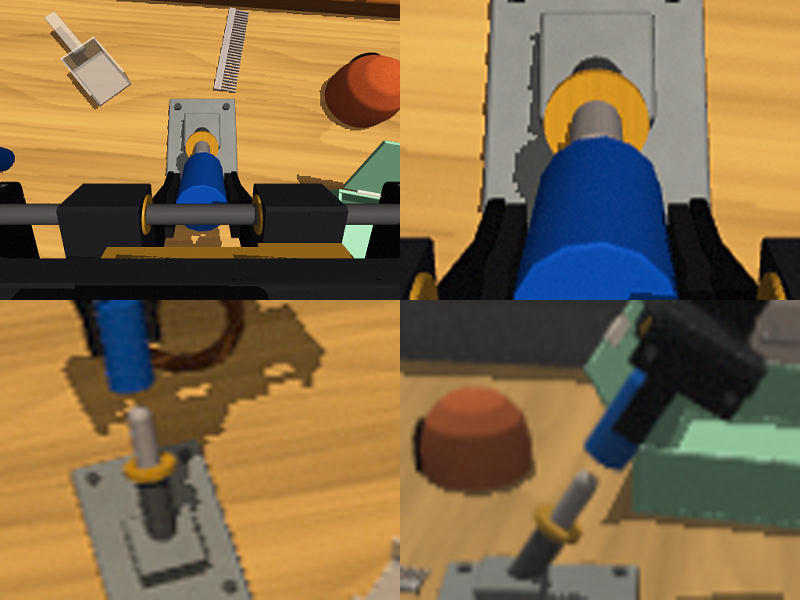

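```bash
python3 -m jog '[[[0,0,8],[0,0,0],1],[[0,0,16],[0,0,0],1],[[0,0,20],[0,0,0],1],[[0,0,20],[0,0,0],1]]';python3 -m jog '[[[0,0,3],[0,0,0],1],[[0,0,6],[0,0,0],1],[[0,0,6],[0,0,0],1]]'
```

```text
time_s: 7.02
position: [0.5667, -0.0365, 0.1352]
tcp_rot: [[0.844, 0.09, 0.528], [0.076, -0.996, 0.049], [0.53, -0.001, -0.848]]
force: [0.6, 0.6, -0.5]
opening: 0.387
time_s: 7.27
position: [0.5699, -0.0367, 0.1304]
tcp_rot: [[0.844, 0.09, 0.529], [0.076, -0.996, 0.048], [0.531, -0.0, -0.848]]
force: [0.8, 0.3, 0.0]
opening: 0.381
```

```bash
python3 -m jog '[[[0,0,4],[0,0,0],1],[[0,0,8],[0,0,0],1],[[0,0,12],[0,0,0],1],[[0,0,16],[0,0,0],1],[[0,0,18],[0,0,0],1],[[0,0,18],[0,0,0],1]]';python3 -m jog '[[[0,0,1],[0,0,0],1],[[0,0,2],[0,0,0],1],[[0,0,3],[0,0,0],1],[[0,0,3],[0,0,0],1]]'
```

```text
time_s: 7.77
position: [0.5794, -0.0361, 0.1151]
tcp_rot: [[0.844, 0.089, 0.529], [0.075, -0.996, 0.048], [0.531, -0.001, -0.848]]
force: [0.4, 0.5, -1.0]
opening: 0.39
time_s: 8.1
position: [0.5809, -0.036, 0.1127]
tcp_rot: [[0.844, 0.089, 0.529], [0.075, -0.996, 0.048], [0.531, -0.0, -0.847]]
force: [0.1, 0.6, -0.6]
opening: 0.386
```

```bash
python3 -m jog '[[[0,0,1],[0,0,0],1],[[0,0,2],[0,0,0],1],[[0,0,2],[0,0,0],1]]';python3 -m jog '[[[0,0,1],[0,0,0],1],[[0,0,2],[0,0,0],1],[[0,0,2],[0,0,0],1]]'
```

```text
time_s: 8.35
position: [0.582, -0.0359, 0.1109]
tcp_rot: [[0.844, 0.089, 0.529], [0.075, -0.996, 0.048], [0.531, -0.001, -0.848]]
force: [-0.3, 0.3, -1.1]
opening: 0.386
time_s: 8.6
position: [0.5831, -0.0358, 0.1092]
tcp_rot: [[0.844, 0.089, 0.529], [0.075, -0.996, 0.048], [0.531, -0.001, -0.848]]
force: [0.0, 0.4, -1.3]
opening: 0.386
```

```bash
python3 -m jog '[[[0,0,1.5],[0,0,0],1],[[0,0,3],[0,0,0],1],[[0,0,4],[0,0,0],1],[[0,0,4],[0,0,0],1]]';python3 -m jog '[[[0,0,1],[0,0,0],1],[[0,0,2],[0,0,0],1],[[0,0,2],[0,0,0],1]]'; python3 -m jog '[[[0,0,1],[0,0,0],1],[[0,0,1],[0,0,0],1],[[0,0,1],[0,0,0],1]]'
```

```text
time_s: 8.93
position: [0.5852, -0.0356, 0.1057]
tcp_rot: [[0.844, 0.089, 0.528], [0.075, -0.996, 0.048], [0.531, -0.001, -0.848]]
force: [0.1, 0.5, -0.9]
opening: 0.383
time_s: 9.18
position: [0.5862, -0.0355, 0.1041]
tcp_rot: [[0.844, 0.089, 0.529], [0.075, -0.996, 0.048], [0.531, -0.001, -0.848]]
force: [-0.4, -0.2, -1.2]
opening: 0.389
time_s: 9.43
position: [0.5867, -0.0354, 0.1034]
tcp_rot: [[0.844, 0.089, 0.529], [0.075, -0.996, 0.048], [0.531, -0.001, -0.847]]
force: [-0.2, 0.3, -1.0]
opening: 0.38
```

```bash
python3 -m jog '[[[0,0,1],[0,0,0],1],[[0,0,1],[0,0,0],1],[[0,0,1],[0,0,0],1]]';python3 -m jog '[[[0,0,1],[0,0,0],1],[[0,0,1],[0,0,0],1],[[0,0,1],[0,0,0],1]]'; python3 -m jog '[[[0,0,0.7],[0,0,0],1],[[0,0,0.7],[0,0,0],1],[[0,0,0.7],[0,0,0],1]]'
```

```text
time_s: 9.68
position: [0.5872, -0.0353, 0.1025]
tcp_rot: [[0.844, 0.089, 0.529], [0.075, -0.996, 0.048], [0.531, -0.001, -0.847]]
force: [-0.5, -0.6, -0.3]
opening: 0.387
time_s: 9.93
position: [0.5878, -0.0353, 0.1016]
tcp_rot: [[0.844, 0.089, 0.529], [0.075, -0.996, 0.048], [0.531, -0.001, -0.848]]
force: [0.3, -0.1, -0.3]
opening: 0.387
time_s: 10.18
position: [0.588, -0.0353, 0.1013]
tcp_rot: [[0.844, 0.089, 0.529], [0.076, -0.996, 0.048], [0.531, -0.0, -0.847]]
force: [-2.1, -1.1, 2.9]
opening: 0.383
```

```bash
python3 -m jog '[[[0,0,0.5],[0,0,0],1],[[0,0,0.5],[0,0,0],1],[[0,0,0],[0,0,0],1]]';python3 -m jog '[[[0,0,0],[0,0,0],0.35],[[0,0,0],[0,0,0],0.35],[[0,0,0],[0,0,0],0.35],[[0,0,0],[0,0,0],0.35],[[0,0,-15],[0,0,0],0.35],[[0,0,-40],[0,0,0],0.35],[[0,0,-70],[0,0,0],0.35],[[0,0,-90],[0,0,0],0.35],[[0,0,-90],[0,0,0],0.35],[[0,0,-90],[0,0,0],0.35]]'
python3 pre.py pics/home.png; python3 - <<'E'
from h import *
plan([.50,.10,.23],down(5.2)); plan([.49,.256,.23],down(5.2)); 
E
```

```text
time_s: 10.43
position: [0.588, -0.0353, 0.1014]
tcp_rot: [[0.844, 0.089, 0.529], [0.075, -0.996, 0.048], [0.531, -0.0, -0.847]]
force: [-0.3, 0.8, -0.7]
opening: 0.384
time_s: 11.27
position: [0.5409, -0.0398, 0.1784]
tcp_rot: [[0.843, 0.089, 0.531], [0.076, -0.996, 0.047], [0.533, 0.001, -0.846]]
force: [-0.9, 0.1, 0.4]
opening: 0.644
shift [-1.1 -0.6 30.1] turn [ 0.08 -0.19 -0.05]
[ 0.54093381 -0.03984767  0.17838493] 11.2667 [-0.9  0.1  0.4] [-25.   22.2 120.9  62.4  17.5   2.6]
shift [   4.2 -142.7  -60.2] turn [ -0.05 -32.02  -0.1 ]
shift [   7.5 -299.   -57.9] turn [ -0.05 -32.02  -0.1 ]
```

View pics/home.png

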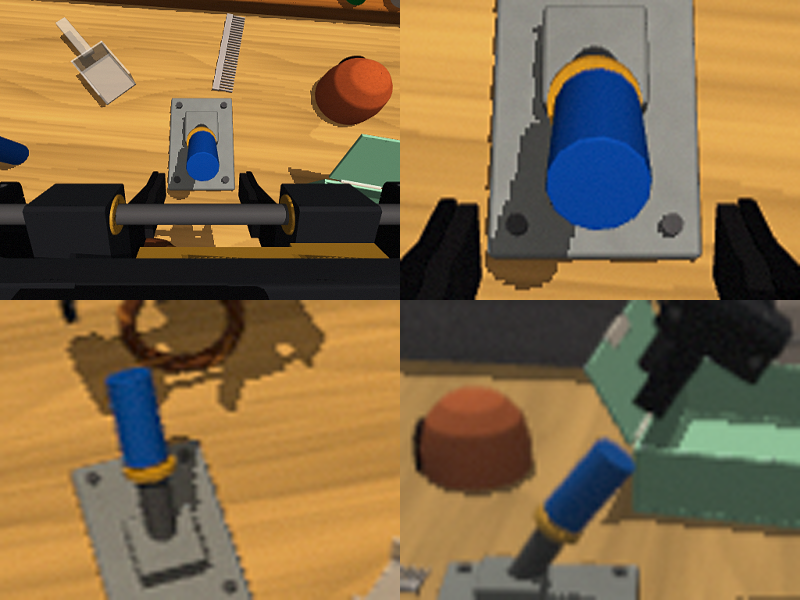

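The cap rim meets the brass collar in all three views (wrist zoom ≈(597,90), scene ≈(150,470), side ≈(556,520)), so cap 1 fits and is home. Cap 2 goes to the crate.

```bash
python3 -m jog '[[[0,0,-40],[0,0,0],0.3],[[0,-30,-60],[0,-10,0],0.3],[[4,-143,-60],[0,-32,0],0.3],[[7,-299,-58],[0,-32,0],0.3],[[7,-299,-58],[0,-32,0],0.3],[[7,-299,-58],[0,-32,0],0.3],[[7,-299,-58],[0,-32,0],0.3],[[7,-299,-58],[0,-32,0],0.3],[[7,-299,-58],[0,-32,0],0.3],[[7,-299,-58],[0,-32,0],0.3],[[7,-299,-58],[0,-32,0],0.3],[[7,-299,-58],[0,-32,0],0.3]]'
python3 - <<'E'
from h import *
plan([.49,.256,.23],down(5.2))
E
```

```text
time_s: 12.42
position: [0.4881, 0.2634, 0.2291]
tcp_rot: [[0.995, 0.097, -0.001], [0.097, -0.995, 0.005], [-0.0, -0.005, -1.0]]
force: [0.5, -0.2, -0.2]
opening: 0.7
shift [ 1.2  7.5 -0.9] turn [-0.29  0.02  0.38]
```

```bash
python3 -m jog '[[[0,7,0],[-0.2,0,0.4],0.3],[[0,7,0],[-0.2,0,0.4],0.3],[[0,7,0],[-0.2,0,0.4],0.3]]'; python3 look.py pics/w3.png; python3 - <<'E'
from h import *
plan([.578,.256,.11],down(5.2));plan([.578,.256,.030],down(5.2)); print(bot.read_state()["position"])
E
```

```text
time_s: 12.67
position: [0.4896, 0.2476, 0.2294]
tcp_rot: [[0.997, 0.081, -0.001], [0.081, -0.997, -0.003], [-0.001, 0.003, -1.0]]
force: [0.3, 0.2, 0.5]
opening: 0.705
[242  70  32  33 823] [257.5  85.7] top ((257.63226318359375, 85.47272491455078), (25.22990608215332, 26.57870864868164), 177.28578186035156) [0.5797 0.2545 0.066 ]
shift [ 88.7  -1.8 119.6] turn [ 0.18  0.04 -0.6 ]
shift [ 88.8  -2.  199.6] turn [ 0.18  0.04 -0.6 ]
[0.48974158 0.24747958 0.22967552]
```

```bash
python3 -m jog '[[[89.5,0,80],[0,0,0],0.3],[[89.5,0,110],[0,0,0],0.3],[[89.5,0,110],[0,0,0],0.3],[[89.5,0,110],[0,0,0],0.3],[[89.5,0,135],[0,0,0],0.3],[[89.5,0,165],[0,0,0],0.3],[[89.5,0,188],[0,0,0],0.3],[[89.5,0,200],[0,0,0],0.3],[[89.5,0,200],[0,0,0],0.3],[[89.5,0,200],[0,0,0],0.3]]'
python3 -m jog '[[[0,0,0],[0,0,0],1],[[0,0,0],[0,0,0],1],[[0,0,0],[0,0,0],1],[[0,0,0],[0,0,0],1],[[0,0,0],[0,0,0],1],[[0,0,0],[0,0,0],1],[[0,0,0],[0,0,0],1],[[0,0,0],[0,0,0],1]]'
python3 - <<'E'
from h import *
plan([.50,.10,.22],down(5.2));plan([.46,-.15,.22],down(5.2));plan([.46,-.29,.22],down(5.2))
E
```

```text
time_s: 13.55
position: [0.5795, 0.2548, 0.0304]
tcp_rot: [[0.997, 0.081, 0.001], [0.081, -0.997, -0.003], [0.0, 0.003, -1.0]]
force: [1.2, 0.5, 0.9]
opening: 0.698
time_s: 14.22
position: [0.5797, 0.2559, 0.0313]
tcp_rot: [[0.997, 0.083, 0.003], [0.083, -0.997, -0.003], [0.002, 0.003, -1.0]]
force: [-1.0, -1.1, 6.3]
opening: 0.392
shift [ -91.8  149.3 -188.5] turn [ 0.17 -0.13 -0.46]
shift [-152.3  395.1 -187.9] turn [ 0.17 -0.13 -0.46]
shift [-163.9  534.7 -187.5] turn [ 0.17 -0.13 -0.46]
```

```bash
python3 -m jog '[[[0,0,-40],[0,0,0],1],[[0,0,-80],[0,0,0],1],[[-20,0,-120],[0,0,0],1],[[-50,40,-160],[0,0,0],1],[[-92,149,-188],[0,0,0],1],[[-92,149,-188],[0,0,0],1],[[-92,149,-188],[0,0,0],1],[[-152,395,-188],[0,0,0],1],[[-152,395,-188],[0,0,0],1],[[-152,395,-188],[0,0,0],1],[[-152,395,-188],[0,0,0],1],[[-152,395,-188],[0,0,0],1]]'
python3 - <<'E'
from h import *
plan([.46,-.29,.22],down(5.2))
E
```

```text
time_s: 15.22
position: [0.469, -0.0913, 0.2179]
tcp_rot: [[0.997, 0.083, 0.001], [0.083, -0.997, -0.002], [0.001, 0.002, -1.0]]
force: [0.8, -1.2, -0.5]
opening: 0.391
shift [-25.4 197.3  -1.6] turn [ 0.14 -0.03 -0.46]
```

```bash
python3 -m jog '[[[-25,195,-2],[0.1,0,-0.5],1],[[-25,195,-2],[0.1,0,-0.5],1],[[-25,195,-2],[0.1,0,-0.5],1],[[-25,195,-2],[0.1,0,-0.5],1],[[-25,195,-2],[0.1,0,-0.5],1],[[-25,195,-2],[0.1,0,-0.5],1],[[-25,195,-2],[0.1,0,-0.5],1],[[-25,195,-2],[0.1,0,-0.5],1]]'
python3 pre.py pics/over.png; python3 - <<'E'
from h import *
plan([.46,-.29,.0353],down(5.2))
E
```

```text
time_s: 15.88
position: [0.4605, -0.2852, 0.2199]
tcp_rot: [[0.996, 0.091, -0.001], [0.091, -0.996, 0.001], [-0.0, -0.001, -1.0]]
force: [-0.4, 0.9, -1.5]
opening: 0.385
shift [ 117.4 -237.6   67.8] turn [-7.000e-02  3.202e+01 -3.000e-02]
[ 0.46046452 -0.28518046  0.21988742] 15.8833 [-0.4  0.9 -1.5] [-43.6  24.   94.2   0.   61.8  41.2]
shift [ -1.6   5.5 185.1] turn [-0.   -0.01  0.13]
```

```bash
python3 -m jog '[[[0,4,40],[0,0,0],1],[[0,4,80],[0,0,0],1],[[0,4,115],[0,0,0],1],[[0,4,145],[0,0,0],1],[[0,4,168],[0,0,0],1],[[0,4,180],[0,0,0],1],[[0,4,181],[0,0,0],1],[[0,4,181],[0,0,0],1]]'
python3 -m jog '[[[0,0,1],[0,0,0],1],[[0,0,2],[0,0,0],1],[[0,0,2],[0,0,0],1]]'; python3 -m jog '[[[0,0,1],[0,0,0],1],[[0,0,1],[0,0,0],1],[[0,0,1],[0,0,0],1]]'
```

```text
time_s: 16.7
position: [0.4618, -0.2892, 0.0393]
tcp_rot: [[0.996, 0.093, -0.0], [0.093, -0.996, 0.0], [-0.0, -0.0, -1.0]]
force: [-0.5, -0.7, -1.4]
opening: 0.393
time_s: 16.95
position: [0.4625, -0.2908, 0.0389]
tcp_rot: [[0.996, 0.092, 0.003], [0.092, -0.996, -0.003], [0.003, 0.003, -1.0]]
force: [-0.1, -0.6, -0.9]
opening: 0.386
time_s: 17.2
position: [0.4619, -0.2906, 0.0371]
tcp_rot: [[0.996, 0.091, 0.002], [0.091, -0.996, -0.002], [0.001, 0.002, -1.0]]
force: [-0.2, -0.2, -1.0]
opening: 0.388
```

```bash
python3 -m jog '[[[0,0,1],[0,0,0],1],[[0,0,1],[0,0,0],1],[[0,0,1],[0,0,0],1]]'; python3 -m jog '[[[0,0,0.7],[0,0,0],1],[[0,0,0.7],[0,0,0],1],[[0,0,0.7],[0,0,0],1]]'; python3 -m jog '[[[0,0,0.5],[0,0,0],1],[[0,0,0.5],[0,0,0],1],[[0,0,0.5],[0,0,0],1]]'
```

```text
time_s: 17.45
position: [0.4617, -0.2904, 0.0356]
tcp_rot: [[0.996, 0.091, 0.001], [0.091, -0.996, -0.001], [0.001, 0.001, -1.0]]
force: [-0.2, 0.4, -1.9]
opening: 0.388
time_s: 17.7
position: [0.4619, -0.2905, 0.0353]
tcp_rot: [[0.996, 0.091, 0.001], [0.091, -0.996, -0.001], [0.001, 0.001, -1.0]]
force: [-0.5, 0.2, 3.4]
opening: 0.387
time_s: 17.95
position: [0.4619, -0.2905, 0.0352]
tcp_rot: [[0.996, 0.091, 0.001], [0.091, -0.996, -0.002], [0.001, 0.002, -1.0]]
force: [-1.2, 0.9, 5.4]
opening: 0.385
```

Contact with the crate floor at the expected height. Release and back off straight up.

```bash
python3 -m jog '[[[0,0,0],[0,0,0],0.3],[[0,0,0],[0,0,0],0.3],[[0,0,0],[0,0,0],0.3],[[0,0,0],[0,0,0],0.3],[[0,0,-20],[0,0,0],0.3],[[0,0,-50],[0,0,0],0.3],[[0,0,-90],[0,0,0],0.3],[[0,0,-130],[0,0,0],0.3],[[0,0,-170],[0,0,0],0.3],[[-50,0,-200],[0,0,0],0.3],[[-60,0,-200],[0,0,0],0.3],[[-60,0,-200],[0,0,0],0.3]]'
python3 -m jog '[[[0,0,0],[0,0,0],0.3],[[0,0,0],[0,0,0],0.3],[[0,0,0],[0,0,0],0.3],[[0,0,0],[0,0,0],0.3]]'
python3 - <<'E'
from h import *
f=lambda t,s:cv2.resize(t,s,interpolation=cv2.INTER_CUBIC)
s=vision.capture("scene");d=vision.capture("side");w=vision.capture("wrist");print(bot.read_state()["position"])
cv2.imwrite("pics/end.png",np.vstack([np.hstack([f(w,(400,300)),f(s,(400,300))]),np.hstack([f(s[160:250,100:220],(400,300)),f(d[110:215,180:320],(400,300))])])[:,:,::-1])
E
```

```text
time_s: 18.95
position: [0.3992, -0.2958, 0.2368]
tcp_rot: [[0.996, 0.09, 0.001], [0.09, -0.996, -0.003], [0.001, 0.004, -1.0]]
force: [0.5, 0.3, -0.4]
opening: 0.7
time_s: 19.28
position: [0.4023, -0.2954, 0.2335]
tcp_rot: [[0.996, 0.092, 0.0], [0.092, -0.996, 0.0], [0.0, -0.0, -1.0]]
force: [-0.4, -0.6, -0.6]
opening: 0.698
[ 0.40218286 -0.29543044  0.23371012]
```

View pics/end.png

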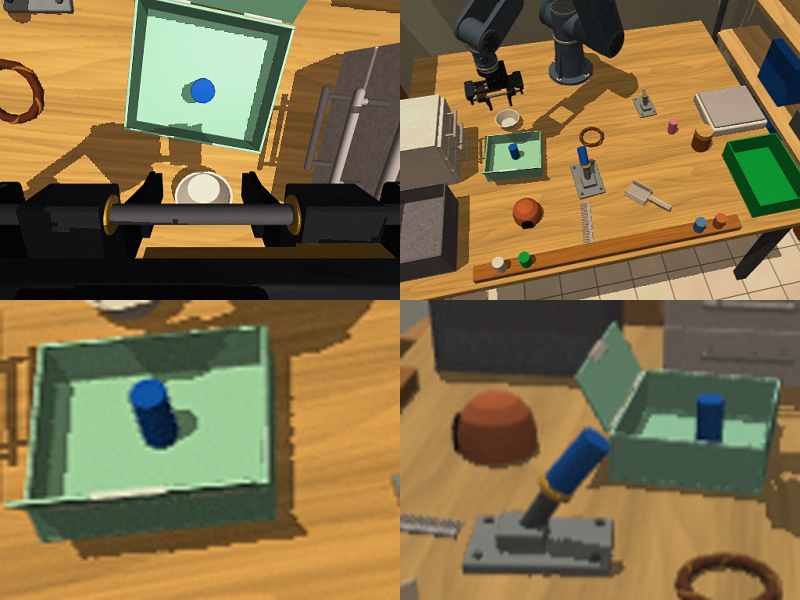

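The final views show cap 2 upright on the crate floor (wrist ≈(202,91), side ≈(710,418)). Cap 1 is still home on the pin (side ≈(577,465)), and the bystanders look undisturbed. Handing in.

```bash
python3 -c "
from rig import bot
print(bot.hand_in())"
```

```text
the job is handed in; nothing more can be done
None
```

The job is done and handed in, after about 19 s of the 61 s allowed.

- **Cap on the pin:** I tried the cap nearer the robot first, mouth first on the larger gauge. It slid past the point where the long slug would have stopped it, with no measurable resistance. It met the collar within a millimetre of where I expected, with a light force of about 4 N, and I left it there.
- **Cap in the crate:** I set the other cap down on the mint crate's floor at the expected height, with a contact force of about 5 N. I did not try it on the pin, because the first cap going fully home means this one has the long slug.
- **Last checks:** After I backed the arm off, the scene and side pictures showed the first cap still against the collar. All three views showed the second standing upright in the crate. The bystanders looked undisturbed by eye; I did not measure them. No check failed. The cameras disagreed by a few millimetres on the gauge position, but it didn't affect the fit.

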